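Set the casting flasks on their sprue bases

TASK

Get the casting flasks ready: stand each of the four open steel tubes upright on the rubber base of its own size, the smallest on the smallest base and so on up to the largest on the largest, each flat on its base around the dome. Leave the glass jar and the aluminium tin where they are.

Things in the scene. Friction and masses are not known exactly. Their poses are not given: they have to be found in the camera images.
- flask_a_mid (a point): the smallest casting flask: a loose plain steel tube, open at both ends, standing upright; 34 mm outside diameter, 50 mm tall, wall 3 mm (bore 28 mm), about 110 g. The point is its centre, on the axis half-way up; z along the axis, up. Round: any yaw will do; grasp it across its outside
- flask_b_mid (a point): the second smallest casting flask: a loose plain steel tube, open at both ends, standing upright; 44 mm outside diameter, 54 mm tall, wall 3 mm (bore 38 mm), about 160 g. The point is its centre, on the axis half-way up; z along the axis, up. Round: any yaw will do; grasp it across its outside
- flask_c_mid (a point): the second largest casting flask: a loose plain steel tube, open at both ends, standing upright; 54 mm outside diameter, 58 mm tall, wall 3 mm (bore 48 mm), about 220 g. The point is its centre, on the axis half-way up; z along the axis, up. Round: any yaw will do; grasp it across its outside
- flask_d_mid (a point): the largest casting flask: a loose plain steel tube, open at both ends, standing upright; 64 mm outside diameter, 62 mm tall, wall 3 mm (bore 58 mm), about 280 g. The point is its centre, on the axis half-way up; z along the axis, up. Round: any yaw will do; grasp it across its outside
- base_a: the smallest black rubber sprue base, fixed to the bench: a flat disc 50 mm in diameter and 8 mm thick with a low grey dome in the middle, 16 mm in diameter at its foot and rising 10 mm above the disc's flat. The smallest flask stands on the disc's flat, around the dome (6 mm clear all round when centred), so its centre is then 33 mm above the bench. Origin: centre of the underside, z up
- base_b: the second smallest black rubber sprue base, fixed to the bench: a flat disc 60 mm in diameter and 8 mm thick with a low grey dome in the middle, 26 mm in diameter at its foot and rising 10 mm above the disc's flat. The second smallest flask stands on the disc's flat, around the dome (6 mm clear all round when centred), so its centre is then 35 mm above the bench. Origin: centre of the underside, z up
- base_c: the second largest black rubber sprue base, fixed to the bench: a flat disc 70 mm in diameter and 8 mm thick with a low grey dome in the middle, 36 mm in diameter at its foot and rising 10 mm above the disc's flat. The second largest flask stands on the disc's flat, around the dome (6 mm clear all round when centred), so its centre is then 37 mm above the bench. Origin: centre of the underside, z up
- base_d: the largest black rubber sprue base, fixed to the bench: a flat disc 80 mm in diameter and 8 mm thick with a low grey dome in the middle, 46 mm in diameter at its foot and rising 10 mm above the disc's flat. The largest flask stands on the disc's flat, around the dome (6 mm clear all round when centred), so its centre is then 39 mm above the bench. Origin: centre of the underside, z up
- jar_mid (a point): the glass jar: a loose closed jar with a white plastic cap, 48 mm in diameter, 58 mm tall. Not to be moved. The point is its centre, half-way up
- tin_mid (a point): the aluminium tin: a loose closed round tin, plain bare metal with a slightly wider lid, 54 mm in diameter, 38 mm tall. Not to be moved. The point is its centre, half-way up

How it is judged:
By the outcome, as a careful person would: the job done as asked, in the order asked, and still so for the second after the job is handed in, with the robot touching nothing.
It also fails if it takes over 122 s, if anything falls off the work surface, if the arm or the gripper's body presses on something with over 40 N, if the wrist force passes 120 N, or if a joint passes its speed limit or range.

ROBOT

A 6-joint arm with a two-finger parallel gripper is mounted at the origin on the work surface. World frame = base frame: x ahead of the robot, y to its left, z up, the work surface at z = 0. Lengths are in m, angles in degrees, forces in N, time in s.
With the tool pointing down it reaches from about 0.3 to 0.75 m from the base axis. Payload 8.5 kg.
Tool frame: the origin (TCP) lies midway between the tips of the shut fingers; the grasp point (between the pads) lies env.tcp_to_grasp behind it (env.tcp_to_grasp is the distance from the TCP to the grasp point, in m); z points along the fingers, y is the line along which they close (so a half turn about z gives the same grasp; the last joint's range is limited). The gripper opens to 85 mm and grips with 20 to 120 N. Pads are 22 mm wide; open, the fingers measure 114 mm over their backs; the gripper's body (76 mm by 85 mm) begins 54 mm behind the grasp point. The pads swing forward as they close: fully open they stand 13 mm farther back than shut.
Start: joints at [52.466, 21.807, 74.336, -0, 83.858, -12.336], TCP at [0.234, 0.498, 0.231] pointing down, gripper open.
Joint ranges: [-178.18, 178.18], [-50.72, 133.34], [12.68, 142.11], [-81.47, 261.47], [9.98, 163.14], [-165.26, 165.26]. Speed limits (degrees/s): [136.94, 136.94, 180, 180, 180, 180].

INTERFACE

Orientations are given as a 3x3 rotation matrix whose columns are the frame's x, y, z axes.
In Python, from rig import observe, optics, job, env gives the robot as it stands. The module is installed in compiled form; this text tells all that it offers.
- The arm moves only by the shell command python3 -m jog 'ROWS' [FORCE]. ROWS is JSON, a list of rows, each a list of 7 numbers: the turn, a rotation vector about the tool's x, y, z in rad, then the shift along the tool's x, y, z in m, then the opening in per cent of the stroke, from 0 (shut) to 100 (fully open). A call has 1 to 10 rows; each row shifts and turns the commanded pose from where the row before left it, along the tool's axes as they then stand; what a row does not reach is not made up. A row lasts 1/8 s, in which the tool goes at most 62.5 mm and 10.7 degrees, less where a joint would pass 70% of its speed; a pose out of reach is approached as far as the arm can. A call is refused whole if a number of a shift passes 0.0625 or a number of a turn 0.188, either way. A call with a gripper value outside its range is refused whole. The fingers move at their own pace and stop on an object; FORCE is the grip in N (left out, the last holds). Time passes only in rows, so rows that do not move let the fingers close. It gives the time, the measured TCP pose, the force, the opening and the grip force at its end, in the units of the state.
- observe(): the state, without advancing time (a new reading comes with each control period).
- optics.get_image(name): name is "scene" or "top" or "wrist"; returns a dict with "pixels" (384x512x3 uint8, red, green, blue), "mtx" (3x3 intrinsics, pixels), "rvec" (rotation vector, rad) and "tvec" (3), from world to camera coordinates, as OpenCV has them. Camera axes: x right, y down, z forward; pixel columns grow to the right and rows downward; lengths in m; the calibration is good to about 2 mm. A picture is of the moment at which its call begins. There is no depth.
- job.close_job(): hands the job in; it is judged then, once.
The state is a dict: "time_s": time; "q": joint angles; "qvel": joint speeds; "joint_efforts": joint torques, N m; "position": TCP position; "tool_rot": TCP orientation; "ft_force": force on the tool from outside, world axes, zero at the start; "wrist_torque": the same for the moment, N m; "grip_width": finger opening in m; "gripper_force": force on a finger pad.
Only numpy, scipy, OpenCV 4.12 (cv2) and the standard library are available. Lean on these libraries where they do the work, as an engineer would, in place of code of your own. Each camera call takes 0.05 s, during which the arm holds its last target. There are 200 camera calls.

## Working session

There is one attempt and no reset: what is moved stays moved. The work goes in short steps, Python scripts to look and compute and a shell command to move; the robot and the scene stay as the last step left them, time stands still between calls to the robot, and variables do not carry over. Pictures are saved under pics/ and viewed, at most 14 in all, crops included, and the job is handed in when it is done.

```bash
mkdir -p pics; python3 - <<'E'
from rig import observe, optics, env
import cv2,numpy as np
s=observe();print(s['time_s'],s['position'],s['tool_rot'],s['grip_width'],env.tcp_to_grasp)
for n in("scene","top"):
    d=optics.get_image(n);cv2.imwrite(f'pics/{n}0.png',d['pixels'][:,:,::-1]);np.savez(f'{n}0.npz',**d)
    print(n,d['mtx'].tolist(),-cv2.Rodrigues(d['rvec'])[0].T@d['tvec'].ravel())
E
```

```text
0.0 [0.23397335 0.49741771 0.2307124 ] [[-9.04833581e-01  4.25764457e-01 -9.04664501e-04]
 [ 4.25765300e-01  9.04832872e-01 -1.17601107e-03]
 [ 3.17866462e-04 -1.44926906e-03 -9.99998899e-01]] 0.08566915242059987 0.0187
scene [[489.54922373974455, 0.0, 260.80371468938114], [0.0, 489.54922373974455, 195.1698427824174], [0.0, 0.0, 1.0]] [1.28894366 0.62356886 1.00862072]
top [[373.78443338362683, 0.0, 258.03283826656656], [0.0, 373.78443338362683, 188.89137543001655], [0.0, 0.0, 1.0]] [ 0.35727819 -0.00622117  0.9781407 ]
```

View pics/scene0.png

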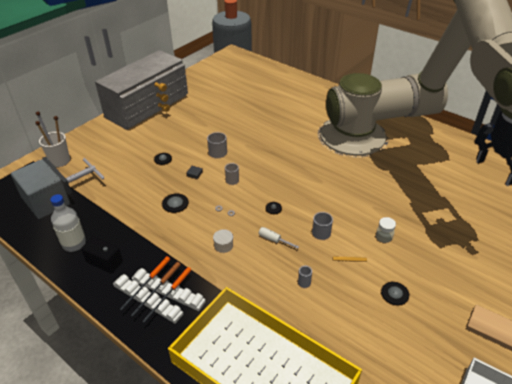

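View pics/top0.png

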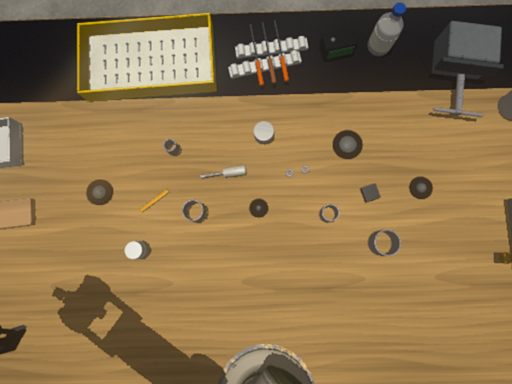

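Top view: flasks at about (170,146), (195,211), (330,213), (385,242). Bases are at (99,192), (258,208), (347,144), (421,188), the tin at (263,132) and the jar at (135,250). I'll segment next.

```bash
cat >h.py <<'E'
import cv2,numpy as np
def ray(d,u,v,z):
    R=cv2.Rodrigues(d['rvec'])[0];c=-R.T@d['tvec'].ravel()
    p=cv2.undistortPoints(np.array([[[float(u),float(v)]]]),d['mtx'],None)[0,0]
    w=R.T@np.array([p[0],p[1],1]);return c+w*(z-c[2])/w[2]
def proj(d,P): return cv2.projectPoints(np.array(P,float).reshape(-1,3),d['rvec'],d['tvec'],d['mtx'],None)[0][:,0]
E
python3 - <<'E'
import cv2,numpy as np
from h import *
d=np.load('top0.npz');im=d['pixels'];hsv=cv2.cvtColor(im,cv2.COLOR_RGB2HSV)
low=((hsv[...,1]<75)|(hsv[...,2]<60)).astype(np.uint8)
low[:108]=0;low[270:]=0;low[:,:70]=0;low[:,450:]=0
n,l,st,ce=cv2.connectedComponentsWithStats(low)
for i in range(1,n):
    if st[i,4]<60: continue
    m=(l==i).astype(np.uint8)
    c=max(cv2.findContours(m,0,1)[0],key=len)
    (x,y),r=cv2.minEnclosingCircle(c)
    p=ray(d,x,y,.008);print((round(x,1),round(y,1)),'dia px',round(2*r,1),'mm@8',round(2*r/373.8*970,1),st[i,:4],p.round(4))
v=im[105:275,70:450];v=cv2.resize(v,(760,340),interpolation=cv2.INTER_CUBIC);m=cv2.resize(low[105:275,70:450]*255,(760,250))
cv2.imwrite('pics/seg.png',np.vstack([v[:,:,::-1],cv2.cvtColor(m,8)]))
E
```

```text
(263.3, 132.0) dia px 22.6 mm@8 58.6 [253 121  21  23] [ 0.6661 -0.0106  0.008 ]
(347.5, 143.5) dia px 17.7 mm@8 46.0 [339 136  18  17] [ 0.6274 -0.2342  0.008 ]
(171.0, 146.5) dia px 18.0 mm@8 46.8 [163 139  16  16] [0.633  0.2385 0.008 ]
(222.5, 172.0) dia px 45.7 mm@8 118.6 [200 165  46  13] [0.5592 0.1005 0.008 ]
(421.1, 187.2) dia px 10.5 mm@8 27.1 [416 183  11  10] [ 0.5041 -0.4181  0.008 ]
(370.0, 192.0) dia px 19.7 mm@8 51.1 [361 184  19  18] [ 0.4951 -0.2846  0.008 ]
(98.5, 192.0) dia px 12.5 mm@8 32.5 [ 93 186  12  12] [0.5145 0.4295 0.008 ]
(193.5, 210.5) dia px 24.7 mm@8 64.1 [182 200  24  22] [0.4588 0.1774 0.008 ]
(329.3, 212.6) dia px 19.7 mm@8 51.2 [320 204  20  18] [ 0.444  -0.1758  0.008 ]
(384.1, 243.0) dia px 32.4 mm@8 84.1 [368 230  33  26] [ 0.3627 -0.311   0.008 ]
(136.0, 249.5) dia px 24.2 mm@8 62.8 [124 241  25  18] [0.3618 0.3257 0.008 ]
```

View pics/seg.png

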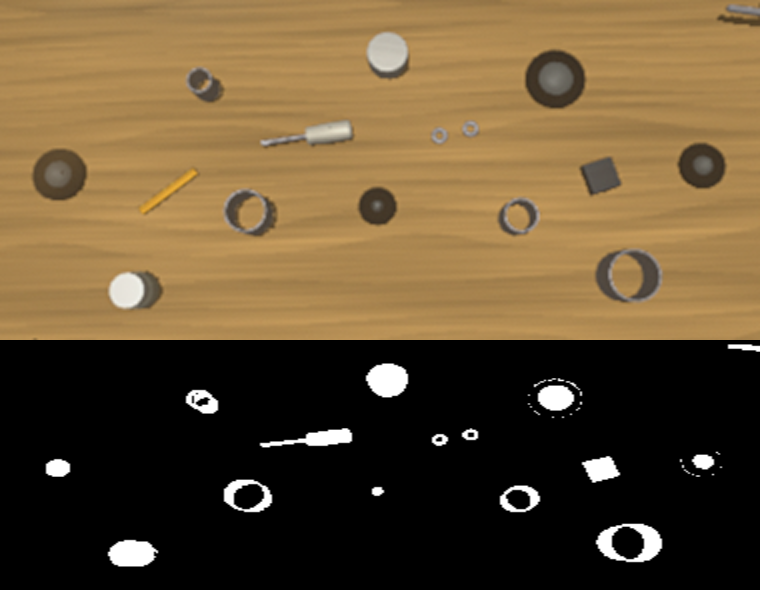

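Segmentation shows base domes a(258,208), b(421,187), c(98,192), d(347,143), and tubes A(170,145), B(331,213), C(193,211), D(388,243). Now I'll compute metric positions and cross-check them against the scene view.

```bash
python3 - <<'E'
import cv2,numpy as np
from h import *
T=np.load('top0.npz');S=np.load('scene0.npz')
def blobs(d):
    g=cv2.resize(d['pixels'],None,fx=4,fy=4,interpolation=cv2.INTER_CUBIC);return g,cv2.cvtColor(g,cv2.COLOR_RGB2HSV)
def comp(m,u,v):
    m=cv2.morphologyEx(m.astype(np.uint8),cv2.MORPH_CLOSE,np.ones((9,9)))
    c=[c for c in cv2.findContours(m,0,1)[0] if cv2.pointPolygonTest(c,(4*u,4*v),False)>=0 and len(c)>20]
    return c[0] if c else None
for d,bs in((T,dict(a=(258,208),b=(421,187),c=(98,192),d=(347,144))),(S,dict(a=(274,208),b=(163,159),c=(395,293),d=(175,203)))):
    g,h=blobs(d)
    for k,(u,v) in bs.items():
        R=.025+.005*'abcd'.index(k)
        m=(h[...,2]<105)
        c=comp(m,u,v)
        if c is None: print(k,'none');continue
        P=np.array([ray(d,(x+.5)/4-.5,(y+.5)/4-.5,.008)[:2] for x,y in cv2.convexHull(c)[:,0]],np.float32)
        (x,y),r=cv2.minEnclosingCircle(P);e=cv2.fitEllipse(P*1000);print('base',k,(round(x,4),round(y,4)),'d',round(2*r,4),'ell',np.round(e[0],1),np.round(e[1],1))
H=dict(A=.05,B=.054,C=.058,D=.062)
for k,(u,v) in dict(A=(169.8,145.8),B=(331.1,213),C=(193,211),D=(388,243)).items():
    p=ray(T,u,v,H[k]);print(k,p.round(4),'scene rim px',proj(S,p).round(1))
E
```

```text
base a (0.4616, 0.0077) d 0.0493 ell [461.7   7.8] [48.2 48.4]
base b (0.5043, -0.4163) d 0.0612 ell [ 503.7 -416.3] [58.6 60.5]
base c (0.514, 0.4271) d 0.0707 ell [514.4 427.1] [66.9 70.4]
base d (0.6254, -0.2332) d 0.0801 ell [ 625.6 -233.1] [78.2 79.7]
base a (0.4661, 0.0089) d 0.0534 ell [466.7   8.5] [48.9 53.2]
base b (0.5089, -0.4167) d 0.0656 ell [ 508.8 -416.6] [58.2 65.9]
base c (0.5196, 0.4277) d 0.0727 ell [519.4 427.5] [68.6 72.1]
base d (0.6307, -0.2332) d 0.0856 ell [ 630.5 -233.2] [78.2 84.9]
A [0.623 0.231 0.05 ] scene rim px [[306.2 269. ]]
B [ 0.4388 -0.1722  0.054 ] scene rim px [[232.2 166.4]]
C [0.4523 0.1692 0.058 ] scene rim px [[323.5 217.2]]
D [ 0.3621 -0.3035  0.062 ] scene rim px [[217.3 136.9]]
```

```bash
python3 -m jog '[[0,0,-0.1466,0,0,0,100],[0,0,-0.1466,0,0,0,100],[0,0,-0.1466,0,0,0,100],[0,0,0,-0.06,-0.05,0,100],[0,0,0,-0.06,-0.05,0,100],[0,0,0,-0.06,-0.05,0,100],[0,0,0,-0.06,-0.05,0,100],[0,0,0,-0.06,-0.05,0,100],[0,0,0,-0.04,0,0,100],[0,0,0,0,0,0,100]]' 30; python3 - <<'E'
from rig import *
import cv2,numpy as np
s=observe();print(s['position'],s['tool_rot'].round(3),s['q'])
d=optics.get_image('wrist');np.savez('w1.npz',**d);cv2.imwrite('pics/w1.png',d['pixels'][:,:,::-1])
E
```

```text
time_s: 1.35
position: [0.5161, 0.2965, 0.2301]
tool_rot: [[-1.0, 0.003, -0.001], [0.003, 1.0, -0.001], [0.001, -0.001, -1.0]]
ft_force: [-0.7, 0.3, -0.1]
grip_width: 0.0854
gripper_force: 0.0
[0.51614382 0.29651618 0.23006634] [[-1.     0.003 -0.001]
 [ 0.003  1.    -0.001]
 [ 0.001 -0.001 -1.   ]] [ 1.84943586e+01  2.65006108e+01  6.68289993e+01 -5.36527939e-03
  8.67455462e+01 -7.13540457e+01]
```

View pics/w1.png

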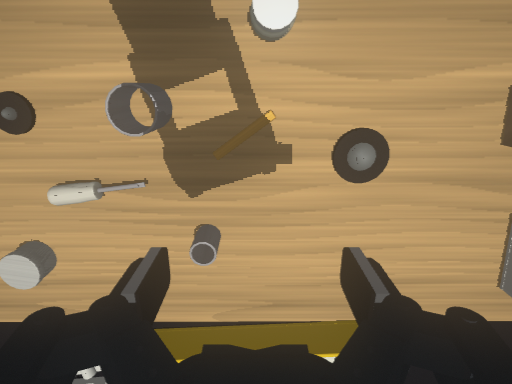

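Wrist: A rim centre is about (204,252), base c about (361,156), C rim about (150,108), and base a about (13,113).

```bash
python3 - <<'E'
import numpy as np
from h import *
d=np.load('w1.npz')
for n,u,v,z in(('A',204,252,.05),('c disc',360.5,155.5,.008),('C',151,108,.058),('a',13,112.5,.008)): print(n,ray(d,u,v,z).round(4))
print('A est rim px',proj(d,[.623,.231,.05]),'cam',(-cv2.Rodrigues(d['rvec'])[0].T@d['tvec'].ravel()).round(3))
E
```

```text
A [0.624  0.2339 0.05  ]
c disc [0.5137 0.427  0.008 ]
C [0.4529 0.1912 0.058 ]
a [0.4607 0.0103 0.008 ]
A est rim px [[201.58563161 251.26894267]] cam [0.433 0.297 0.373]
```

```bash
python3 -m jog '[[0,0,0,-0.036,-0.0213,0.03,100],[0,0,0,-0.036,-0.0213,0.03,100],[0,0,0,-0.0355,-0.0213,0.03,100],[0,0,0,0,0,0.05,100],[0,0,0,0,0,0,100],[0,0,0,0,0,0,100]]'; python3 - <<'E'
from rig import *
import cv2,numpy as np
d=optics.get_image('wrist');np.savez('w2.npz',**d);cv2.imwrite('pics/w2.png',d['pixels'][:,:,::-1])
E
```

```text
time_s: 2.15
position: [0.6218, 0.2347, 0.0936]
tool_rot: [[-1.0, -0.001, 0.002], [-0.001, 1.0, 0.001], [-0.002, 0.001, -1.0]]
ft_force: [-0.2, -0.2, -0.3]
grip_width: 0.0855
gripper_force: 0.0
```

View pics/w2.png

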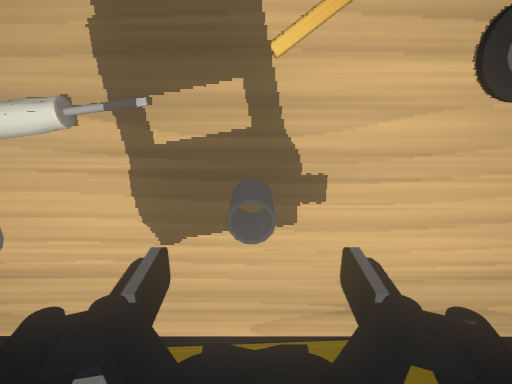

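A's rim is centred at about (251.5,220), between the fingers.

```bash
python3 - <<'E'
from h import *
d=np.load('w2.npz');print(ray(d,251.5,220,.05).round(4))
E
```

```text
[0.6245 0.2326 0.05  ]
```

```bash
python3 -m jog '[[0,0,0,-0.0022,-0.002,0.04,100],[0,0,0,0,0,0.042,100],[0,0,0,0,0,0,100],[0,0,0,0,0,0,100],[0,0,0,0,0,0,20],[0,0,0,0,0,0,20],[0,0,0,0,0,0,20],[0,0,0,0,0,0,20],[0,0,0,0,0,0,20],[0,0,0,0,0,0,20]]' 30
```

```text
time_s: 3.45
position: [0.6242, 0.2317, 0.0101]
tool_rot: [[-1.0, -0.0, 0.001], [-0.0, 1.0, 0.0], [-0.001, 0.0, -1.0]]
ft_force: [-1.9, -0.8, 6.4]
grip_width: 0.0335
gripper_force: 29.7
```

```bash
python3 -m jog '[[0,0,0,0,0,-0.04,20],[0,0,0,0,0,-0.04,20],[0,0,0,0.0326,-0.0446,0,20],[0,0,0,0.0326,-0.0446,0,20],[0,0,0,0.0326,-0.0446,0,20],[0,0,0,0.0326,-0.0446,0,20],[0,0,0,0.0326,-0.0446,0,20],[0,0,0,0,0,0,20],[0,0,0,0,0,0,20]]'; python3 - <<'E'
from rig import *
import cv2,numpy as np
d=optics.get_image('wrist');np.savez('w3.npz',**d);cv2.imwrite('pics/w3.png',d['pixels'][:,:,::-1])
E
```

```text
time_s: 4.58
position: [0.4614, 0.0087, 0.0895]
tool_rot: [[-1.0, 0.001, 0.001], [0.001, 1.0, 0.0], [-0.001, 0.0, -1.0]]
ft_force: [-0.1, -0.3, -1.7]
grip_width: 0.0337
gripper_force: 30.5
```

View pics/w3.png

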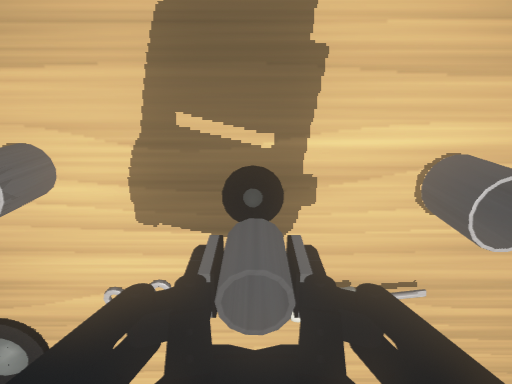

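Base a's disc is centred at about (253,196), and the held tube's top rim is about (254.5,303).

```bash
python3 - <<'E'
from h import *
d=np.load('w3.npz');print(ray(d,253,196,.008).round(4),ray(d,254.5,302.5,.1295).round(4))
E
```

```text
[0.4605 0.0074 0.008 ] [0.4628 0.0089 0.1295]
```

```bash
python3 -m jog '[[0,0,0,0.0015,-0.001,0.035,20],[0,0,0,0,0,0.03,20],[0,0,0,0,0,0.0055,20],[0,0,0,0,0,0,20],[0,0,0,0,0,0,20],[0,0,0,0,0,0,20]]'
```

```text
time_s: 5.38
position: [0.4599, 0.0078, 0.0192]
tool_rot: [[-1.0, -0.0, 0.001], [-0.0, 1.0, -0.0], [-0.001, -0.0, -1.0]]
ft_force: [0.6, -0.3, -1.6]
grip_width: 0.0332
gripper_force: 30.5
```

```bash
python3 -m jog '[[0,0,0,0,0,0.001,20],[0,0,0,0,0,0.0005,20],[0,0,0,0,0,0,20],[0,0,0,0,0,0,20]]';python3 -m jog '[[0,0,0,0,0,0,80],[0,0,0,0,0,0,80],[0,0,0,0,0,0,80],[0,0,0,0,0,-0.05,80],[0,0,0,0,0,-0.05,100],[0,0,0,0.0055,-0.06,-0.01,100],[0,0,0,0.0055,-0.06,-0.01,100],[0,0,0,0.0055,-0.06,0,100],[0,0,0,0,0,0,100],[0,0,0,0,0,0,100]]'; python3 - <<'E'
from rig import *
import cv2,numpy as np
d=optics.get_image('wrist');np.savez('w4.npz',**d);cv2.imwrite('pics/w4.png',d['pixels'][:,:,::-1])
E
```

```text
time_s: 5.88
position: [0.4597, 0.0077, 0.0181]
tool_rot: [[-1.0, 0.0, 0.001], [0.0, 1.0, -0.0], [-0.001, -0.0, -1.0]]
ft_force: [-2.2, 0.5, 9.8]
grip_width: 0.0335
gripper_force: 31.3
time_s: 7.12
position: [0.4426, -0.1718, 0.1371]
tool_rot: [[-1.0, 0.0, -0.001], [0.0, 1.0, 0.001], [0.001, 0.001, -1.0]]
ft_force: [-0.4, 0.1, 0.1]
grip_width: 0.0851
gripper_force: 0.0
```

View pics/w4.png

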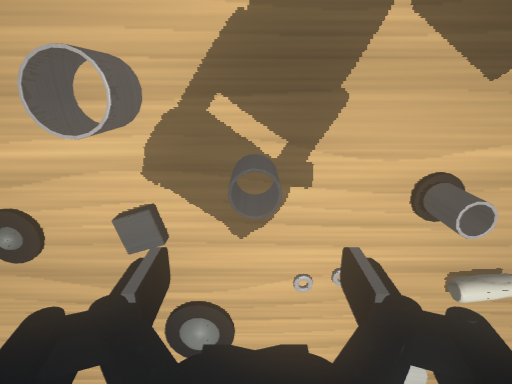

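A stands on base a. B's rim is at (255,192), D's rim at (65,91), base b at (8,236) and base d at (199,331).

```bash
python3 - <<'E'
from h import *
d=np.load('w4.npz')
for n,u,v,z in(('B',255,193,.054),('D',65,91,.062),('A',476.5,219,.058),('d',200,331,.008)):print(n,ray(d,u,v,z).round(4))
E
```

```text
B [ 0.4397 -0.1715  0.054 ]
D [ 0.362  -0.3027  0.062 ]
A [0.4607 0.0073 0.058 ]
d [ 0.6229 -0.2344  0.008 ]
```

```bash
python3 -m jog '[[0,0,0,0.0032,0,0.06,100],[0,0,0,0,0,0.05,100],[0,0,0,0,0,0.016,100],[0,0,0,0,0,0,100],[0,0,0,0,0,0,20],[0,0,0,0,0,0,20],[0,0,0,0,0,0,20],[0,0,0,0,0,0,20],[0,0,0,0,0,0,20],[0,0,0,0,0,0,20]]' 35; python3 -m jog '[[0,0,0,0,0,-0.04,20],[0,0,0,0,0,-0.04,20],[0,0,0,-0.0125,-0.049,0,20],[0,0,0,-0.013,-0.049,0,20],[0,0,0,-0.013,-0.049,0,20],[0,0,0,-0.013,-0.049,0,20],[0,0,0,-0.013,-0.049,0,20],[0,0,0,0,0,0,20],[0,0,0,0,0,0,20],[0,0,0,0,0,0,20]]'; python3 - <<'E'
from rig import *
import cv2,numpy as np
d=optics.get_image('wrist');np.savez('w5.npz',**d);cv2.imwrite('pics/w5.png',d['pixels'][:,:,::-1])
E
```

```text
time_s: 8.43
position: [0.4401, -0.1724, 0.0122]
tool_rot: [[-1.0, -0.0, 0.001], [-0.0, 1.0, -0.001], [-0.001, -0.001, -1.0]]
ft_force: [-1.2, 1.3, 6.7]
grip_width: 0.0426
gripper_force: 35.1
time_s: 9.68
position: [0.5042, -0.4161, 0.0916]
tool_rot: [[-1.0, -0.001, -0.0], [-0.001, 1.0, 0.001], [0.0, 0.001, -1.0]]
ft_force: [0.5, -0.8, -2.0]
grip_width: 0.0422
gripper_force: 36.8
```

View pics/w5.png

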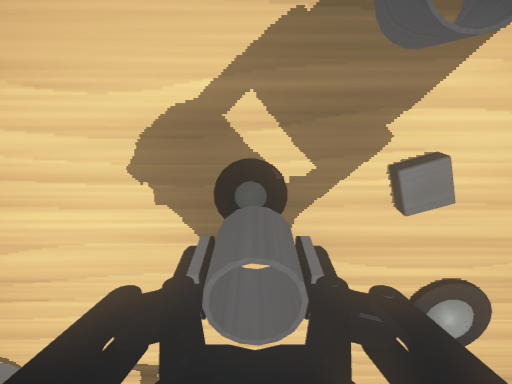

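Base b's disc is centred at (250.5,194.5), and B's rim is at (255,301).

```bash
python3 - <<'E'
from h import *
d=np.load('w5.npz')
for n,u,v,z in(('b',250.5,194.5,.008),('B',255,301,.1334),('d',451,316,.008)):print(n,ray(d,u,v,z).round(4))
E
```

```text
b [ 0.5027 -0.4194  0.008 ]
B [ 0.5035 -0.4158  0.1334]
d [ 0.6226 -0.2336  0.008 ]
```

```bash
python3 -m jog '[[0,0,0,0.0006,-0.0023,0.035,20],[0,0,0,0,0,0.03,20],[0,0,0,0,0,0.005,20],[0,0,0,0,0,0.001,20],[0,0,0,0,0,0,20],[0,0,0,0,0,0,20],[0,0,0,0,0,0,20]]'
```

```text
time_s: 10.6
position: [0.5037, -0.4197, 0.0208]
tool_rot: [[-1.0, 0.0, 0.0], [0.0, 1.0, -0.001], [-0.0, -0.001, -1.0]]
ft_force: [-0.4, -0.3, -1.6]
grip_width: 0.0424
gripper_force: 36.9
```

```bash
python3 -m jog '[[0,0,0,0,0,0.001,20],[0,0,0,0,0,0.0003,20],[0,0,0,0,0,0,20],[0,0,0,0,0,0,20]]';python3 -m jog '[[0,0,0,0,0,0,85],[0,0,0,0,0,0,85],[0,0,0,0,0,0,85],[0,0,0,0,0,-0.055,85],[0,0,0,0,0,-0.055,100],[0,0,0,0.0052,0.059,-0.005,100],[0,0,0,0.0052,0.059,0,100],[0,0,0,0.0052,0.059,0,100],[0,0,0,0.0052,0.059,0,100],[0,0,0,0.0052,0.059,0,100]]';python3 -m jog '[[0,0,0,0.0052,0.059,0,100],[0,0,0,0.0052,0.059,0,100],[0,0,0,0.0052,0.059,0,100],[0,0,0,0.0052,0.059,0,100],[0,0,0,0.0052,0.059,0,100],[0,0,0,0,0,0,100],[0,0,0,0,0,0,100]]'; python3 - <<'E'
from rig import *
import cv2,numpy as np
d=optics.get_image('wrist');np.savez('w6.npz',**d);cv2.imwrite('pics/w6.png',d['pixels'][:,:,::-1])
E
```

```text
time_s: 11.1
position: [0.5038, -0.4198, 0.0203]
tool_rot: [[-1.0, -0.0, 0.001], [-0.0, 1.0, -0.001], [-0.001, -0.001, -1.0]]
ft_force: [-2.5, 2.3, 7.1]
grip_width: 0.0424
gripper_force: 37.8
time_s: 12.35
position: [0.4772, -0.1229, 0.1341]
tool_rot: [[-1.0, 0.0, 0.0], [0.0, 1.0, -0.0], [-0.0, -0.0, -1.0]]
ft_force: [0.3, 0.0, 0.3]
grip_width: 0.086
gripper_force: 0.0
time_s: 13.22
position: [0.4517, 0.1702, 0.134]
tool_rot: [[-1.0, -0.0, 0.0], [-0.0, 1.0, -0.0], [-0.0, -0.0, -1.0]]
ft_force: [0.9, -0.9, -0.0]
grip_width: 0.0855
gripper_force: 0.0
```

View pics/w6.png

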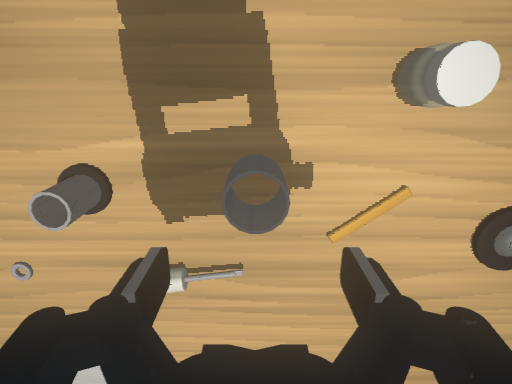

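C's rim is centred at (256,200). The jar at (468,73) is clear of the fingers.

```bash
python3 - <<'E'
from h import *
d=np.load('w6.npz')
for n,u,v,z in(('C',256,200,.058),('jar',468,73,.058)):print(n,ray(d,u,v,z).round(4))
E
```

```text
C [0.4521 0.1712 0.058 ]
jar [0.3596 0.3152 0.058 ]
```

```bash
python3 -m jog '[[0,0,0,-0.0004,0.001,0.06,100],[0,0,0,0,0,0.05,100],[0,0,0,0,0,0.012,100],[0,0,0,0,0,0,100],[0,0,0,0,0,0,30],[0,0,0,0,0,0,30],[0,0,0,0,0,0,30],[0,0,0,0,0,0,30],[0,0,0,0,0,0,30],[0,0,0,0,0,0,30]]' 40; python3 -m jog '[[0,0,0,0,0,-0.04,30],[0,0,0,0,0,-0.04,30],[0,0,0,-0.0123,0.0512,0,30],[0,0,0,-0.0123,0.0512,0,30],[0,0,0,-0.0123,0.0512,0,30],[0,0,0,-0.0123,0.0512,0,30],[0,0,0,-0.0123,0.0512,0,30],[0,0,0,0,0,0,30],[0,0,0,0,0,0,30],[0,0,0,0,0,0,30]]'; python3 - <<'E'
from rig import *
import cv2,numpy as np
d=optics.get_image('wrist');np.savez('w7.npz',**d);cv2.imwrite('pics/w7.png',d['pixels'][:,:,::-1])
E
```

```text
time_s: 14.52
position: [0.4528, 0.1714, 0.0137]
tool_rot: [[-1.0, 0.0, 0.003], [0.0, 1.0, 0.0], [-0.003, 0.0, -1.0]]
ft_force: [-1.4, -2.2, 8.3]
grip_width: 0.0534
gripper_force: 40.4
time_s: 15.78
position: [0.5135, 0.4263, 0.0924]
tool_rot: [[-1.0, 0.001, -0.0], [0.001, 1.0, -0.0], [0.0, -0.0, -1.0]]
ft_force: [0.3, -0.1, -2.3]
grip_width: 0.0532
gripper_force: 43.7
```

View pics/w7.png

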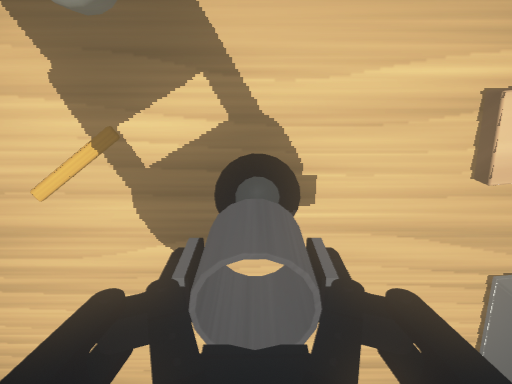

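Base c's disc is centred at about (257.5,194.5), and C's rim is centred at x≈255.

```bash
python3 - <<'E'
from h import *
d=np.load('w7.npz')
print(ray(d,257.5,194.5,.008).round(4),ray(d,255,312,.1367).round(4))
a=np.linspace(0,6.283,60)
p=proj(d,np.c_[.514+.035*np.cos(a),.427+.035*np.sin(a),0*a+.008]);print(p.min(0),p.max(0))
E
```

```text
[0.5124 0.4286 0.008 ] [0.5161 0.4267 0.1367]
[212.12751438 153.72139634] [299.02691096 235.32254021]
```

```bash
python3 -m jog '[[0,0,0,0,0.0015,0.035,30],[0,0,0,0,0,0.03,30],[0,0,0,0,0,0.005,30],[0,0,0,0,0,0.0005,30],[0,0,0,0,0,0,30],[0,0,0,0,0,0,30],[0,0,0,0,0,0,30]]'
```

```text
time_s: 16.7
position: [0.5137, 0.4288, 0.0218]
tool_rot: [[-1.0, 0.0, 0.0], [0.0, 1.0, -0.0], [-0.0, -0.0, -1.0]]
ft_force: [-0.5, -1.9, -0.2]
grip_width: 0.0531
gripper_force: 43.9
```

```bash
python3 -m jog '[[0,0,0,0,0,0.0008,30],[0,0,0,0,0,0,30],[0,0,0,0,0,0,30],[0,0,0,0,0,0,100],[0,0,0,0,0,0,100],[0,0,0,0,0,0,100],[0,0,0,0,0,0,100]]';python3 -m jog '[[0,0,0,0,0,-0.06,100],[0,0,0,0,0,-0.06,100],[0,0,0,0.0117,-0.0563,0,100],[0,0,0,0.0117,-0.0563,0,100],[0,0,0,0.0117,-0.0563,0,100],[0,0,0,0.0117,-0.0563,0,100],[0,0,0,0.0117,-0.0563,0,100],[0,0,0,0.0117,-0.0563,0,100],[0,0,0,0.0117,-0.0563,0,100]]';python3 -m jog '[[0,0,0,0.0117,-0.0563,0,100],[0,0,0,0.0117,-0.0563,0,100],[0,0,0,0.0117,-0.0563,0,100],[0,0,0,0.0117,-0.0563,0,100],[0,0,0,0.0117,-0.0563,0,100],[0,0,0,0.0117,-0.0563,0,100],[0,0,0,0,0,0,100],[0,0,0,0,0,0,100]]'; python3 - <<'E'
from rig import *
import cv2,numpy as np
d=optics.get_image('wrist');np.savez('w8.npz',**d);cv2.imwrite('pics/w8.png',d['pixels'][:,:,::-1])
E
```

```text
time_s: 17.58
position: [0.5135, 0.4289, 0.0206]
tool_rot: [[-1.0, -0.0, -0.0], [-0.0, 1.0, 0.0], [0.0, 0.0, -1.0]]
ft_force: [0.2, -0.6, -0.2]
grip_width: 0.0855
gripper_force: 0.0
time_s: 18.7
position: [0.4312, 0.0332, 0.141]
tool_rot: [[-1.0, -0.0, 0.001], [-0.0, 1.0, -0.0], [-0.001, -0.0, -1.0]]
ft_force: [1.9, 0.0, 0.4]
grip_width: 0.0854
gripper_force: 0.0
time_s: 19.7
position: [0.3613, -0.3025, 0.1406]
tool_rot: [[-1.0, 0.0, -0.0], [0.0, 1.0, 0.001], [0.0, 0.001, -1.0]]
ft_force: [-0.6, 0.7, -0.1]
grip_width: 0.0855
gripper_force: 0.0
```

View pics/w8.png

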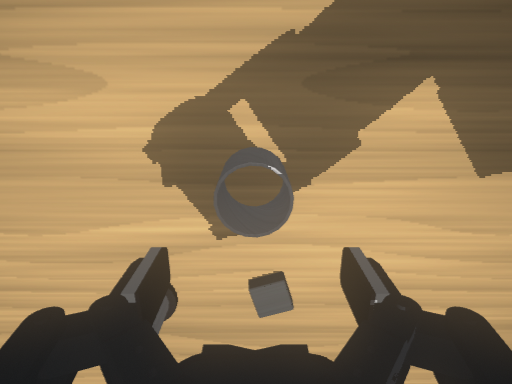

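D's rim is centred at (254,200).

```bash
python3 - <<'E'
from h import *
d=np.load('w8.npz')
print(ray(d,254,200,.062).round(4))
E
```

```text
[ 0.3627 -0.3029  0.062 ]
```

```bash
python3 -m jog '[[0,0,0,-0.001,-0.0004,0.06,100],[0,0,0,0,0,0.05,100],[0,0,0,0,0,0.016,100],[0,0,0,0,0,0,100],[0,0,0,0,0,0,40],[0,0,0,0,0,0,40],[0,0,0,0,0,0,40],[0,0,0,0,0,0,40],[0,0,0,0,0,0,40],[0,0,0,0,0,0,40]]' 45; python3 -m jog '[[0,0,0,0,0,-0.04,40],[0,0,0,0,0,-0.04,40],[0,0,0,-0.0522,0.0139,0,40],[0,0,0,-0.0522,0.0139,0,40],[0,0,0,-0.0522,0.0139,0,40],[0,0,0,-0.0522,0.0139,0,40],[0,0,0,-0.0522,0.0139,0,40],[0,0,0,0,0,0,40],[0,0,0,0,0,0,40],[0,0,0,0,0,0,40]]'; python3 - <<'E'
from rig import *
import cv2,numpy as np
d=optics.get_image('wrist');np.savez('w9.npz',**d);cv2.imwrite('pics/w9.png',d['pixels'][:,:,::-1])
from h import *
a=np.linspace(0,6.283,60)
p=proj(d,np.c_[.624+.04*np.cos(a),-.2336+.04*np.sin(a),0*a+.008]);print(p.min(0),p.max(0))
E
```

```text
time_s: 21.0
position: [0.363, -0.3036, 0.0161]
tool_rot: [[-1.0, -0.001, 0.002], [-0.001, 1.0, -0.002], [-0.002, -0.002, -1.0]]
ft_force: [0.5, 1.8, 5.1]
grip_width: 0.0629
gripper_force: 48.9
time_s: 22.25
position: [0.6225, -0.2343, 0.0952]
tool_rot: [[-1.0, 0.001, -0.0], [0.001, 1.0, 0.0], [0.0, 0.0, -1.0]]
ft_force: [-0.8, -0.2, -1.9]
grip_width: 0.0628
gripper_force: 51.6
[206.49401924 147.8434371 ] [304.64034443 240.05235889]
```

View pics/w9.png

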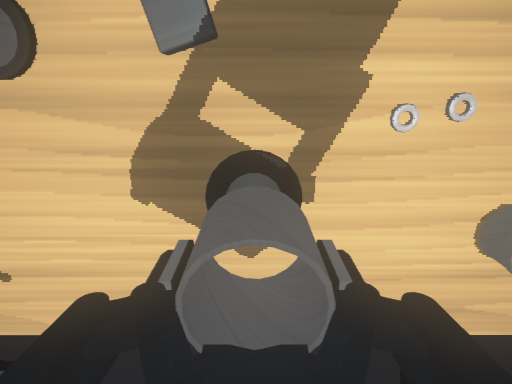

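Base d's disc spans x 206–302 with its top edge at 150, so its centre is about (0.625,-0.2345).

```bash
python3 -m jog '[[0,0,0,-0.0028,-0.0003,0.035,40],[0,0,0,0,0,0.03,40],[0,0,0,0,0,0.0055,40],[0,0,0,0,0,0.0005,40],[0,0,0,0,0,0,40],[0,0,0,0,0,0,40],[0,0,0,0,0,0,40]]'
```

```text
time_s: 23.18
position: [0.6262, -0.2346, 0.0243]
tool_rot: [[-1.0, 0.0, 0.0], [0.0, 1.0, -0.001], [-0.0, -0.001, -1.0]]
ft_force: [-2.7, -1.1, 2.4]
grip_width: 0.0627
gripper_force: 51.7
```

```bash
python3 -m jog '[[0,0,0,0.001,0,0,40],[0,0,0,0,0,0.0006,40],[0,0,0,0,0,0,40],[0,0,0,0,0,0,100],[0,0,0,0,0,0,100],[0,0,0,0,0,0,100],[0,0,0,0,0,0,100]]';python3 -m jog '[[0,0,0,0,0,-0.06,100],[0,0,0,0,0,-0.06,100],[0,0,0,0.05,0.03,-0.02,100],[0,0,0,0.05,0.03,-0.02,100],[0,0,0,0.05,0.03,-0.02,100],[0,0,0,0.05,0.03,-0.02,100],[0,0,0,0.05,0.03,-0.02,100],[0,0,0,0.03,0.03,0,100],[0,0,0,0,0,0,100]]'; python3 - <<'E'
from rig import *
import cv2,numpy as np
v=[]
for n in('top','scene'):
    d=optics.get_image(n);np.savez(n+'9.npz',**d);im=d['pixels'][:,:,::-1]
    im=im[100:280,60:460] if n=='top' else im[120:320,120:440]
    v.append(cv2.resize(im,(640,300),interpolation=cv2.INTER_CUBIC) if n=='top' else cv2.resize(im,(640,300),interpolation=cv2.INTER_CUBIC))
cv2.imwrite('pics/fin.png',np.vstack(v))
E
```

```text
time_s: 24.05
position: [0.6252, -0.2342, 0.023]
tool_rot: [[-1.0, 0.0, -0.0], [0.0, 1.0, 0.0], [0.0, 0.0, -1.0]]
ft_force: [-0.1, -1.0, -0.9]
grip_width: 0.0855
gripper_force: 0.0
time_s: 25.18
position: [0.3437, -0.0528, 0.2437]
tool_rot: [[-1.0, -0.001, 0.001], [-0.001, 1.0, -0.001], [-0.001, -0.001, -1.0]]
ft_force: [-0.1, -0.4, 1.3]
grip_width: 0.0855
gripper_force: 0.0
```

View pics/fin.png

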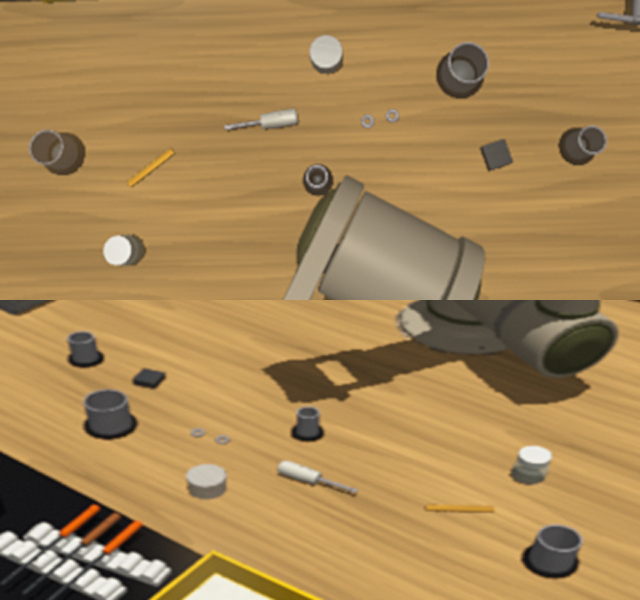

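All four tubes stand on their bases, and the jar and tin are in place. The last picture will compare each rim with its predicted flat, upright position.

```bash
python3 - <<'E'
from h import *
B=dict(a=(.461,.0075,.017,.058),b=(.5035,-.418,.022,.062),c=(.5137,.4285,.027,.066),d=(.625,-.2343,.032,.070))
a=np.linspace(0,6.283,80);rows=[]
for n in('top9','scene9'):
    d=np.load(n+'.npz');im=d['pixels'][:,:,::-1];r=[]
    for k,(x,y,R,h) in B.items():
        u,v=proj(d,[x,y,h/2])[0].astype(int);s=24
        c=cv2.resize(im[v-s:v+s,u-s:u+s],(199,240),interpolation=cv2.INTER_CUBIC)
        c2=c.copy()
        for z,col in((h,(0,255,0)),(.008,(0,0,255))):
            rr=R if z>.01 else R+.008
            p=proj(d,np.c_[x+rr*np.cos(a),y+rr*np.sin(a),0*a+z])
            q=((p-[u-s,v-s]+.5)*[199/48,5]-.5)
            cv2.polylines(c2,[q.astype(np.int32)],True,col,1)
        r.append(c2)
    rows.append(np.hstack(r))
cv2.imwrite('pics/chk.png',np.vstack(rows))
E
```

```text
(no output)
```

View pics/chk.png

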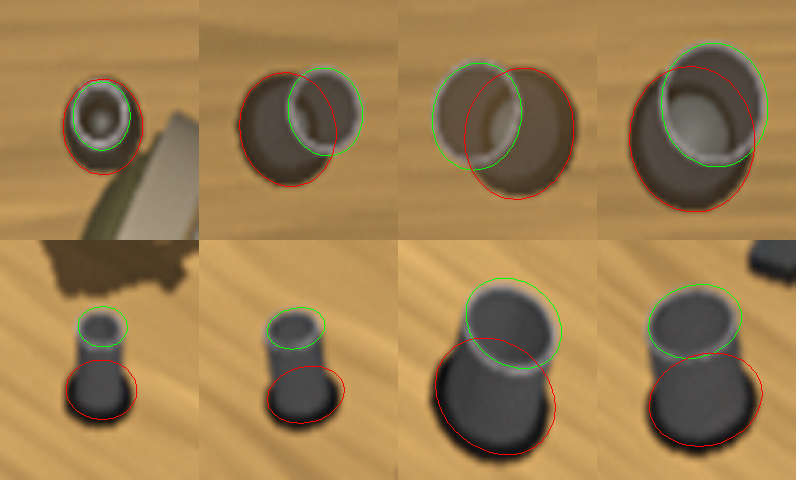

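Rims and bases line up for all four tubes in the top view. In the scene view the bases and rims show the same small calibration offset, so the tubes are flat and centred.

```bash
python3 -c "
from rig import job;print(job.close_job())"
```

```text
the job is handed in; nothing more can be done
None
```

All four flasks stand upright and flat on the bases of their own size, placed smallest to largest; the jar and tin were not touched, and the job was handed in at about 25 s of robot time.

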